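# Start the battery test in the loaded dock

## Task

One of the three battery test docks on the bench has a battery lying in its pocket. On that dock, gently push the white contact carriage with the fingertips all the way home to the battery, then gently press the dock's large round START button down to its stop and let it come up again. Leave its small button, the two empty docks, the battery and the other things on the bench as they are: nothing is to be picked up.

Things in the scene. Friction and masses are not known exactly. Their poses are not given: they have to be found in the camera images.
- dock_1: grey battery test dock fixed to the bench, plate 180 (x) x 110 (y) x 14 high; origin under its middle at bench height; +x runs from the button end (nearer the robot) to the battery pocket (60 x 94 inside, walls 6 to 8 high, centre x = +55), y left, z up. Round black buttons at x = -65: large START at y = +28, small STOP at y = -28. This is the dock that HOLDS THE BATTERY.
- contact_1_face (a point): middle of the front face (towards the buttons) of the contact carriage of dock_1, at 34 above the bench. White upright plate, 50 wide (y), 8 thick, from 16 to 52 above the bench, with brass pins behind it pointing to the battery. Pushed along dock +x it slides against 2 N of friction and stays put. Nothing stands between buttons and plate.
- contact_1 (a joint): travel of that carriage in m: 0 fully back, 0.025 at its end stop, where the pins meet the battery; it starts anywhere from 0 to 0.008 and moves along the dock's +x. The front face then lies at dock x = -20 mm + travel.
- start_1_top (a point): centre of the top of the large START button of dock_1: flat black cap 30 in diameter, 28 above the bench, in a steel collar 38 in diameter and 4 high.
- start_1 (a joint): how far the START button of dock_1 is down, in m: 0 up, 0.007 at the bottom stop; springs back; about 1 N to start it moving, 5 N fully down.
- stop_1_top (a point): centre of the top of the small STOP button of dock_1: flat black cap 16 in diameter, 28 above the bench, in a steel collar 24 in diameter and 4 high.
- stop_1 (a joint): how far the STOP button of dock_1 is down, in m: 0 up, 0.007 at the bottom stop; springs back; about 1 N to start it moving, 5 N fully down.
- dock_2: the same kind of dock as dock_1, same sizes and axes. Its pocket is EMPTY; leave it alone.
- contact_2 (a joint): travel of the carriage of dock_2 in m, as in dock_1.
- start_2 (a joint): how far the START button of dock_2 is down, in m: 0 up, 0.007 at the bottom stop; springs back; about 1 N to start it moving, 5 N fully down.
- stop_2 (a joint): how far the STOP button of dock_2 is down, in m: 0 up, 0.007 at the bottom stop; springs back; about 1 N to start it moving, 5 N fully down.
- dock_3: the same kind of dock as dock_1, same sizes and axes. Its pocket is EMPTY; leave it alone.
- contact_3 (a joint): travel of the carriage of dock_3 in m, as in dock_1.
- start_3 (a joint): how far the START button of dock_3 is down, in m: 0 up, 0.007 at the bottom stop; springs back; about 1 N to start it moving, 5 N fully down.
- stop_3 (a joint): how far the STOP button of dock_3 is down, in m: 0 up, 0.007 at the bottom stop; springs back; about 1 N to start it moving, 5 N fully down.
- battery: black flat laptop battery module, 56 (x) x 90 (y) x 18 high, 0.2 kg, with a paper label; lies loose in the pocket of dock_1, 14 above the bench, so its top is 32 above the bench; origin at the centre of its underside; same axes as the dock.
- spare_battery: a battery module of the same kind lying loose on the bench beyond the docks; origin at the centre of its underside; a bystander.
- screw_jar: small lidded jar, 56 in diameter, 65 high, standing on the bench to the left; origin under its centre; a bystander.
- screwdriver: screwdriver 170 long lying on the bench to the right; a bystander.
Mind the look-alikes: they are no part of the job. What is shaped like the battery but purple or yellow is not meant.

How it is judged:
By the outcome, as a careful person would: the job done as asked, in the order asked, and still so for the second after the job is handed in, with the robot touching nothing.
It also fails if it takes over 40 s, if anything falls off the work surface, if the arm or the gripper's body presses on something with over 40 N, if the wrist force passes 120 N, or if a joint passes its speed limit or range.

## Robot

A 6-joint arm with a two-finger parallel gripper is mounted at the origin on the work surface. World frame = base frame: x ahead of the robot, y to its left, z up, the work surface at z = 0. Lengths are in m, angles in degrees, forces in N, time in s.
With the tool pointing down it reaches from about 0.375 to 0.9 m from the base axis. Payload 3.1 kg.
Tool frame: the origin (TCP) lies at the very end of the fingers, on their centre line; the grasp point (between the pads) lies 19 mm behind it (grip_point_offset is the distance from the TCP to the grasp point, in m); y points along the fingers, x is the direction in which the jaws open and shut, and the axes are right-handed (so a half turn about y gives the same grasp; the last joint's range is limited). The gripper opens to 87 mm and grips with 3 to 60 N. Pads are 19 mm wide; open, the fingers measure 117 mm over their backs; the gripper's body (75 mm by 190 mm) begins 51 mm behind the grasp point.
Start: joints at [-75.888, 30.224, 82.088, -0, 67.689, -10.227], TCP at [0.258, -0.569, 0.189] pointing down, gripper open.
Joint ranges: [-176.69, 176.69], [-43.24, 126.21], [12.49, 139.97], [-82, 262], [0, 151.66], [-163.58, 163.58]. Speed limits (degrees/s): [159.86, 159.86, 180, 180, 180, 180].

## Interface

Orientations are given as a 3x3 rotation matrix whose columns are the frame's x, y, z axes.
In Python, from rig import * gives the robot as it stands.
- The arm moves only by the tool send_rows, never from a script. Its argument "moves" is text: rows parted by semicolons, each of 5 numbers parted by spaces: the finger opening in mm, from 0 to 87, then the shift along the tool's x, y, z in mm, then the turn about the tool's y in degrees. In form: fingers dx dy dz yaw; .... A call has 1 to 20 rows; each row shifts and turns the commanded pose from where the row before left it, along the tool's axes as they then stand; what a row does not reach is not made up. A row lasts 1/12 s, in which the tool goes at most 41.7 mm and 7.16 degrees, less where a joint would pass 70% of its speed; a pose out of reach is approached as far as the arm can. A call is refused whole if a number of a shift passes 41.7 or a number of a turn 7.16, either way. A call with a gripper value outside its range is refused whole. The fingers move at their own pace and stop on an object; the grip force is fixed at half the most. Time passes only in rows, so rows that do not move let the fingers close. It gives the time, the measured TCP pose, the force and the opening at its end, in the units of the state.
- read_state(): the state, without advancing time (a new reading comes with each control period).
- capture(name): name is "scene" or "top" or "wrist"; returns a dict with "image" (400x640x3 uint8, blue, green, red), "z_map" (400x640 float32, m along the optical axis (not along the pixel's ray), 0 where there is no reading), "mtx" (3x3 intrinsics, pixels), "origin" and "rotation" of the camera in the world; the wrist camera has in their place "tool_from_camera" (4x4, takes a point from camera to tool coordinates, whose origin is the TCP and whose axes are the tool frame's). Camera axes: x right, y up, looking along -z (the intrinsics and any distortion apply to the point x, -y, -z); pixel columns grow to the right and rows downward; lengths in m; the calibration is good to about 2 mm. A picture is of the moment at which its call begins: read the wrist's pose just before it.
- hand_in(): hands the job in, once; it reports no verdict.
Trained networks look in a picture, given as the dict that the camera call returned (one of the last four; its "shot" number tells which), for a name from the list of things; names that differ only in an ending like _2 or _b are one class to them, and where a whole thing is asked for, a point or a joint stands for the part that bears it (a point fixed in the world has none). Each returns a list of dicts, best first, with "p" (0 to 1); they miss things now and then, are a little off and sometimes report something else, mostly with a low value. They report only what shows in the picture. A call takes as long as a camera call. They do not tell look-alikes from the thing itself.
- search_frame(picture, name): "bbox" ([left, top, right, bottom] in pixels, round what is visible of it).
- masks_of(picture, name): "region" (400x640 bool, what is visible of it) and "bbox" ([left, top, right, bottom] in pixels, round what is visible of it).
- mark_of(picture, name): "pixel" ([row, column] in pixels: a listed point, or the origin of a listed thing).
The state is a dict: "time_s": time; "joint_positions": joint angles; "qvel": joint speeds; "tau": joint torques, N m; "position": TCP position; "tcp_rot": TCP orientation; "force": force on the tool from outside, world axes, zero at the start; "moment": the same for the moment, N m; "opening": opening from 0.0 (shut) to 1.0 (fully open).
Only numpy, scipy, OpenCV 4.12 (cv2) and the standard library are available. Lean on these libraries where they do the work, as an engineer would, in place of code of your own. Each camera call takes 0.05 s, during which the arm holds its last target. There are 200 camera calls.

## Working session

There is one attempt and no reset: what is moved stays moved. The work goes in short steps, Python scripts to look and compute and a tool call to move; the robot and the scene stay as the last step left them, time stands still between calls to the robot, and variables do not carry over. Pictures are saved under pics/ and viewed, about 8 in all and at most 12, crops included, and the job is handed in when it is done.

Besides the shell and the picture viewer there is one more tool, called after "Request:" by a JSON object that holds its "fn" and its "kwargs", one argument or row to a line. send_rows: Moves the arm, as the interface text tells. Its arguments: {"type":"object","properties":{"moves":{"type":"string"}},"required":["moves"]}

```bash
mkdir -p pics
cat > h.py <<'E'
from rig import *
import numpy as np, cv2
def world(c,r,col,z=None,R=None,o=None):
    K=c["mtx"]; R=c["rotation"] if R is None else R; o=c["origin"] if o is None else o
    d=np.array([(col-K[0][2])/K[0][0],-(r-K[1][2])/K[1][1],-1.0])
    dw=np.array(R)@d
    o=np.array(o)
    if z is None: return o+dw*c["z_map"][int(r),int(col)]
    return o+dw*(z-o[2])/dw[2]
E
python3 - <<'E'
from h import *
s=read_state(); print(s["time_s"],s["position"],s["tcp_rot"],s["force"])
for n in("top","scene"):
    c=capture(n); cv2.imwrite(f"pics/{n}1.png",c["image"]); print(n,c["origin"],c["rotation"],c["mtx"])
    for q in("dock_1","battery","contact_1_face","start_1_top","stop_1_top","screw_jar"):
        print(q,[(np.round(m["pixel"],1).tolist(),round(m["p"],2),world(c,*m["pixel"]).round(3).tolist()) for m in mark_of(c,q)])
E
```

```text
0.0 [ 0.25739719 -0.56864931  0.18798443] [[ 4.12151656e-01 -5.64609593e-04  9.11115083e-01]
 [-9.11112758e-01  2.08704680e-03  4.12151898e-01]
 [-2.13424473e-03 -9.99997663e-01  3.45756792e-04]] [ 0.45130039 -0.0560178   0.11840029]
top [ 0.35031713 -0.01449766  1.66273129] [[-0.01544177  0.98203487 -0.18806663]
 [-0.99981705 -0.01728862 -0.00818369]
 [-0.01128808  0.18790585  0.98212218]] [[517.68405801   0.         314.67445899]
 [  0.         517.68405801 197.16067244]
 [  0.           0.           1.        ]]
dock_1 [([249.2, 240.2], 0.76, [0.5, 0.236, 0.034]), ([250.3, 316.5], 0.68, [0.492, -0.004, 0.035]), ([224.4, 387.8], 0.62, [0.571, -0.232, 0.03])]
battery [([235.2, 323.4], 0.97, [0.54, -0.027, 0.031]), ([200.0, 288.4], 0.86, [0.657, 0.084, 0.019]), ([148.1, 313.4], 0.78, [0.829, 0.001, 0.021])]
contact_1_face [([164.9, 256.7], 0.31, [0.775, 0.187, 0.022])]
start_1_top [([265.8, 309.4], 0.47, [0.445, 0.019, 0.023])]
stop_1_top [([272.2, 324.2], 0.56, [0.424, -0.027, 0.03])]
screw_jar [([252.9, 189.7], 0.7, [0.488, 0.388, 0.064])]
scene [ 1.58540873 -0.38848595  0.87721228] [[ 0.38774189 -0.57343503  0.72168448]
 [ 0.92168559  0.25166217 -0.29523181]
 [-0.01232442  0.77963993  0.62610677]] [[455.48967138   0.         322.38001961]
 [  0.         455.48967138 202.23612473]
 [  0.           0.           1.        ]]
dock_1 [([225.8, 236.9], 0.92, [0.595, -0.247, 0.017]), ([175.9, 369.9], 0.88, [0.527, 0.213, 0.015]), ([186.0, 301.2], 0.79, [0.498, -0.015, 0.022]), ([169.3, 290.2], 0.21, [0.368, -0.006, 0.001])]
battery [([212.1, 349.4], 0.86, [0.668, 0.072, 0.017]), ([266.5, 354.6], 0.81, [0.868, -0.008, 0.015]), ([194.4, 304.5], 0.6, [0.559, -0.026, 0.036])]
contact_1_face [([178.0, 298.6], 0.64, [0.479, -0.015, 0.04]), ([169.8, 307.7], 0.39, [0.431, 0.034, 0.028])]
start_1_top []
stop_1_top [([168.6, 290.5], 0.39, [0.363, -0.003, -0.0])]
screw_jar [([161.3, 415.9], 0.77, [0.525, 0.387, 0.023])]
```

```bash
python3 -c "
import cv2
a=cv2.imread('pics/top1.png')[100:320,170:450];cv2.imwrite('pics/v1.png',cv2.resize(a,None,fx=2.7,fy=2.7,interpolation=2))"
```

```text
(no output)
```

View pics/v1.png

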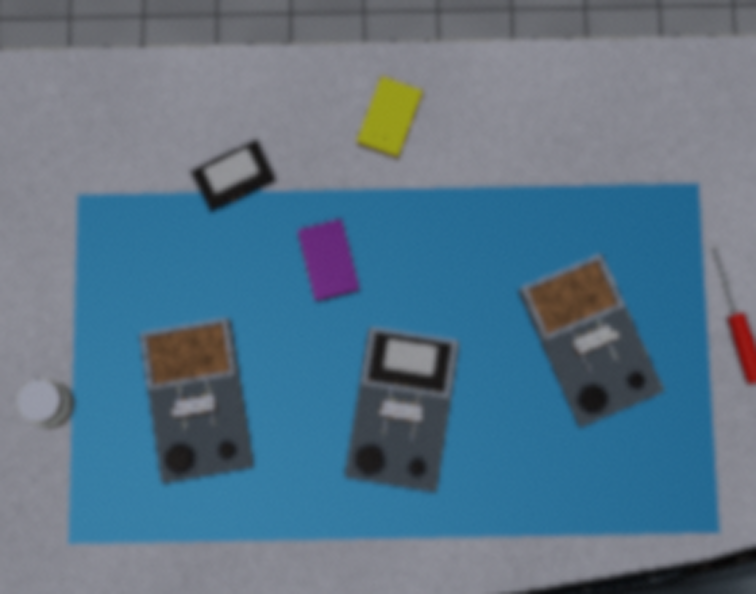

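The middle dock (crop ≈ 400,410) holds the labelled black battery. START is the big button at crop (370,460), STOP is at (417,467), and the carriage is at (402,410). The purple and yellow blocks are decoys.

Run:
```python
from h import *
c=capture("top")
f=lambda u,v,z: world(c,100+v/2.7-.5,170+u/2.7-.5,z)
P=[f(371,328,.02),f(457,340,.02),f(437,491,.014),f(346,478,.014)]
S=f(370,460,.028);T=f(417,467,.028);C=f(402,405,.052)
for p in P+[S,T,C]: print(p.round(4))
x=(P[0]+P[1]-P[2]-P[3]); d=S-T
print("yaw",np.degrees(np.arctan2(x[1],x[0])),np.degrees(np.arctan2(-d[0],d[1])),np.linalg.norm(d), "centre",sum(P)/4, np.linalg.norm(P[0]-P[3]))
w=capture("wrist"); print(w["tool_from_camera"],w["mtx"])
```

```text
[0.5876 0.0253 0.02  ]
[ 0.5716 -0.0764  0.02  ]
[ 0.3957 -0.049   0.014 ]
[0.4123 0.0568 0.014 ]
[0.432  0.0282 0.028 ]
[ 0.4231 -0.0262  0.028 ]
[ 0.493  -0.0101  0.052 ]
yaw -9.5180350699626 -9.310731187016899 0.05507422923760834 centre [ 0.49179552 -0.01082042  0.017     ] 0.17824645630814256
[[ 9.99999865e-01 -2.64186107e-04  4.48117811e-04 -7.43423690e-04]
 [ 5.00040094e-04  2.50710368e-01 -9.68062013e-01 -1.96002676e-01]
 [ 1.43400753e-04  9.68062106e-01  2.50710466e-01  6.73490116e-02]
 [ 0.00000000e+00  0.00000000e+00  0.00000000e+00  1.00000000e+00]] [[278.69536858   0.         316.85907826]
 [  0.         278.69536858 197.6628923 ]
 [  0.           0.           1.        ]]
```

Request:
{"fn": "send_rows", "kwargs": {
  "moves": "0 -27.3 2.4 25.3 0;0 -27.3 2.4 25.3 0;0 -27.3 2.4 25.3 0;0 -27.3 2.4 25.3 0;0 -27.3 2.4 25.3 0;0 -27.3 2.4 25.3 0;0 -27.3 2.4 25.3 0;0 -27.3 2.4 25.3 0;0 -27.3 2.4 25.3 0;0 -27.3 2.4 25.3 0;0 -27.3 2.4 25.3 0;0 -27.3 2.4 25.3 0;0 -27.3 2.4 25.3 0;0 -27.3 2.4 25.3 0;0 -27.3 2.4 25.3 0;0 -27.3 2.4 25.3 0;0 0 0 0 6.74;0 0 0 0 6.74;0 0 0 0 6.74;0 0 0 0 6.74"
}}

```text
time_s: 2.47
position: [0.4467, -0.0041, 0.1507]
tcp_rot: [[-0.05, 0.001, 0.999], [-0.999, -0.0, -0.05], [0.0, -1.0, 0.001]]
force: [-0.1, -0.8, -0.4]
opening: 0.005
```

Request:
{"fn": "send_rows", "kwargs": {
  "moves": "0 0 0 0 6.74;0 0 0 0 0;0 0 0 0 0;0 0 0 0 0"
}}

```text
time_s: 2.8
position: [0.4465, -0.0047, 0.1507]
tcp_rot: [[-0.16, 0.0, 0.987], [-0.987, -0.0, -0.16], [0.0, -1.0, 0.0]]
force: [0.2, 0.3, -0.0]
opening: 0.004
```

```bash
cat >> h.py <<'E'
def wrist():
    s=read_state(); c=capture("wrist"); A=np.array(c["tool_from_camera"]); Rt=np.array(s["tcp_rot"])
    c["rotation"]=Rt@A[:3,:3]; c["origin"]=np.array(s["position"])+Rt@A[:3,3]
    return s,c
E
python3 - <<'E'
from h import *
s,c=wrist(); print(s["position"],s["tcp_rot"],s["opening"])
cv2.imwrite("pics/w1.png",c["image"])
for q in("start_1_top","stop_1_top","contact_1_face","dock_1"):
    for m in mark_of(c,q): print(q,np.round(m["pixel"],1),round(m["p"],2),world(c,*m["pixel"]).round(4))
E
```

```text
[ 0.4464973  -0.00465811  0.15065472] [[-1.60274560e-01  2.74355506e-04  9.87072434e-01]
 [-9.87072472e-01 -4.57518336e-05 -1.60274553e-01]
 [ 1.18816754e-06 -9.99999961e-01  2.78141623e-04]] 0.0037926259047239676
start_1_top [202.2 297.7] 0.62 [0.4296 0.0213 0.0286]
stop_1_top [204.3 340.1] 0.52 [ 0.4188 -0.0279  0.0282]
contact_1_face [162.5 320.2] 0.96 [ 0.4747 -0.0126  0.0519]
dock_1 [143.9 317.9] 0.82 [ 0.4929 -0.0131  0.0304]
dock_1 [165.8 118.8] 0.58 [0.5049 0.2149 0.0298]
```

View pics/w1.png

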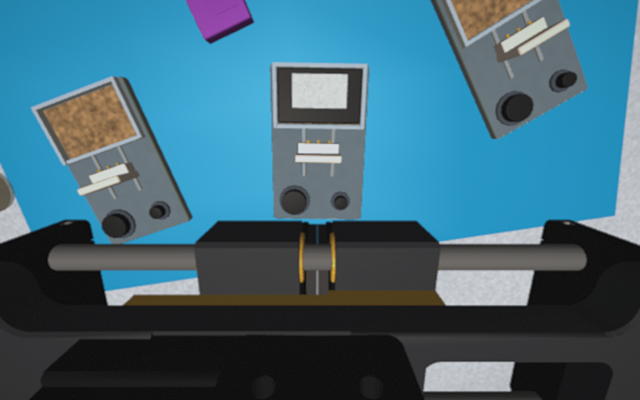

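Wrist view: the middle dock sits upright in the picture. START is at about (col 294, row 201), STOP at (340,201), and the plate top at cols 295–341, rows 155–163. I'll refine these by blob centroid.

Run:
```python
from h import *
s,c=wrist(); im=c["image"].astype(int); g=im.max(2)
# black caps
m=(g<45).astype(np.uint8); m[215:]=0
n,l,st,ce=cv2.connectedComponentsWithStats(m)
for i in range(1,n):
    if st[i][4]>60 and 270<ce[i][0]<370 and ce[i][1]>170:
        print("dark",st[i],ce[i].round(1),world(c,ce[i][1],ce[i][0],.028).round(4))
print("plate rows",[ (r,g[r,318],round(float(world(c,r,318)[2]),3)) for r in range(138,170)])
w=(im.min(2)>170).astype(np.uint8); w[:152]=0; w[170:]=0; w[:,:280]=0; w[:,360:]=0
r,k=np.nonzero(w); print(r.min(),r.max(),k.min(),k.max())
for rr,cc in((r.max()+.5,k.min()),(r.max()+.5,k.max()),(r.min()-.5,318)): print(world(c,rr,cc,.052).round(4))
Z=c["z_map"]
```

```text
plate rows [(138, np.int64(126), 0.014), (139, np.int64(120), 0.014), (140, np.int64(163), 0.028), (141, np.int64(178), 0.027), (142, np.int64(175), 0.028), (143, np.int64(180), 0.03), (144, np.int64(217), 0.031), (145, np.int64(226), 0.029), (146, np.int64(224), 0.031), (147, np.int64(223), 0.03), (148, np.int64(223), 0.03), (149, np.int64(222), 0.029), (150, np.int64(223), 0.031), (151, np.int64(226), 0.031), (152, np.int64(223), 0.031), (153, np.int64(155), 0.033), (154, np.int64(115), 0.044), (155, np.int64(164), 0.051), (156, np.int64(203), 0.051), (157, np.int64(221), 0.054), (158, np.int64(222), 0.052), (159, np.int64(221), 0.052), (160, np.int64(220), 0.052), (161, np.int64(206), 0.051), (162, np.int64(156), 0.051), (163, np.int64(124), 0.016), (164, np.int64(123), 0.014), (165, np.int64(124), 0.013), (166, np.int64(125), 0.016), (167, np.int64(126), 0.014), (168, np.int64(127), 0.014), (169, np.int64(127), 0.015)]
152 161 295 340
[0.4799 0.0135 0.052 ]
[ 0.4722 -0.0334  0.052 ]
[ 0.4863 -0.0122  0.052 ]
```

Run:
```python
from h import *
s,c=wrist(); im=c["image"]
rr,cc=np.mgrid[170:221,270:365]
H=np.array([[world(c,r,k)[2] for k in range(270,365)] for r in range(170,221)])
g=im[170:221,270:365].max(2)
for t in (60,75):
  m=((g<t)&(H>.02)&(H<.036)).astype(np.uint8)
  n,l,st,ce=cv2.connectedComponentsWithStats(m)
  for i in range(1,n):
    if st[i][4]>30: print(t,st[i],world(c,ce[i][1]+170,ce[i][0]+270,.028).round(4), H[l==i].mean())
cv2.imwrite("pics/w2.png",cv2.resize(im[130:225,260:375],None,fx=5,fy=5,interpolation=2))
```

```text
60 [ 12  19  24  25 350] [0.4292 0.0247 0.028 ] 0.027876971012223924
60 [ 64  25  13  14 133] [ 0.4216 -0.0287  0.028 ] 0.0277963215092367
75 [ 12  19  24  25 485] [0.4312 0.0261 0.028 ] 0.027941164054861453
75 [ 64  25  13  15 147] [ 0.4215 -0.0281  0.028 ] 0.02765845730162067
```

View pics/w2.png

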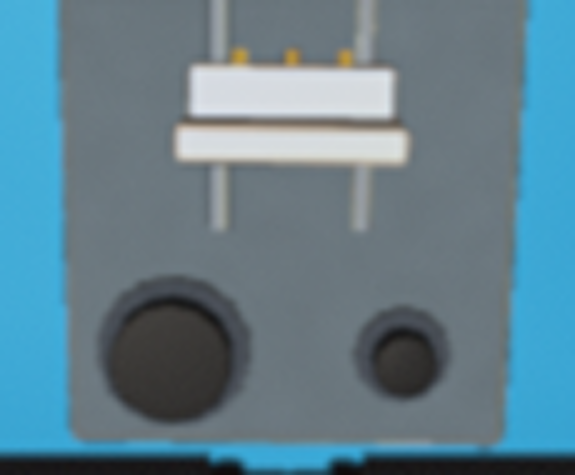

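START is at (0.431, 0.026) and STOP at (0.4215, −0.028), 55 mm apart against 56 given. The carriage face is at about dock x = −15, and the TCP is already centred at dock (−44.5, 0). Descending.

Request:
{"fn": "send_rows", "kwargs": {
  "moves": "0 0 15 0 0;0 0 20 0 0;0 0 20 0 0;0 0 20 0 0;0 0 20 0 0;0 0 12 0 0;0 0 6 0 0;0 0 2.5 0 0;0 0 0 0 0;0 0 0 0 0;0 0 0 4 0;0 0 0 4 0;0 0 0 4 0;0 0 0 3 0;0 0 0 1 0;0 0 0 0 0"
}}

```text
time_s: 4.48
position: [0.4628, -0.0074, 0.0352]
tcp_rot: [[-0.163, 0.001, 0.987], [-0.987, -0.0, -0.163], [0.0, -1.0, 0.001]]
force: [-0.5, 1.0, 0.6]
opening: 0.005
```

Request:
{"fn": "send_rows", "kwargs": {
  "moves": "0 0 0 1 0;0 0 0 1 0;0 0 0 1 0;0 0 0 1 0;0 0 0 1 0;0 0 0 1 0;0 0 0 1 0;0 0 0 1 0;0 0 0 0 0"
}}

```text
time_s: 5.23
position: [0.4704, -0.0086, 0.0351]
tcp_rot: [[-0.163, 0.0, 0.987], [-0.987, -0.0, -0.163], [0.0, -1.0, 0.0]]
force: [0.4, -0.3, 0.2]
opening: 0.008
```

Request:
{"fn": "send_rows", "kwargs": {
  "moves": "0 0 0 1 0;0 0 0 1 0;0 0 0 1 0;0 0 0 1 0"
}}

```text
time_s: 5.57
position: [0.4741, -0.0092, 0.0351]
tcp_rot: [[-0.163, 0.0, 0.987], [-0.987, -0.0, -0.163], [-0.0, -1.0, 0.0]]
force: [-0.1, -0.8, -0.3]
opening: 0.006
```

Run:
```python
from h import *
s,c=wrist(); print(s["force"],s["position"])
cv2.imwrite("pics/w3.png",cv2.resize(c["image"][100:235,230:410],None,fx=4,fy=4,interpolation=2))
H=[(r,c["image"][r,318].tolist(),round(float(world(c,r,318)[0]),4),round(float(world(c,r,318)[2]),3)) for r in range(150,225,2)]
for h in H: print(h)
```

```text
[-0.10944989 -0.8308104  -0.29221562] [ 0.47414978 -0.0091884   0.03506831]
(150, [55, 57, 59], 0.5237, 0.033)
(152, [54, 55, 58], 0.5225, 0.034)
(154, [54, 56, 57], 0.5208, 0.032)
(156, [55, 56, 58], 0.5195, 0.032)
(158, [54, 56, 58], 0.5179, 0.03)
(160, [37, 37, 38], 0.5168, 0.033)
(162, [133, 154, 159], 0.5148, 0.029)
(164, [199, 187, 173], 0.5122, 0.019)
(166, [197, 186, 171], 0.5109, 0.021)
(168, [143, 135, 122], 0.5084, 0.014)
(170, [123, 116, 105], 0.507, 0.015)
(172, [124, 117, 105], 0.5052, 0.014)
(174, [125, 118, 106], 0.5037, 0.014)
(176, [124, 117, 106], 0.5022, 0.014)
(178, [124, 117, 105], 0.5005, 0.014)
(180, [124, 117, 106], 0.4991, 0.015)
(182, [126, 119, 107], 0.4973, 0.014)
(184, [110, 109, 105], 0.4957, 0.014)
(186, [57, 139, 173], 0.4967, 0.026)
(188, [58, 150, 185], 0.4951, 0.025)
(190, [89, 123, 143], 0.4941, 0.028)
(192, [213, 211, 208], 0.4933, 0.031)
(194, [220, 217, 211], 0.4913, 0.029)
(196, [219, 217, 211], 0.4899, 0.03)
(198, [219, 216, 211], 0.4884, 0.03)
(200, [218, 216, 211], 0.4872, 0.031)
(202, [218, 217, 212], 0.4853, 0.029)
(204, [217, 216, 208], 0.4841, 0.031)
(206, [105, 110, 112], 0.4832, 0.033)
(208, [73, 82, 88], 0.483, 0.037)
(210, [75, 83, 90], 0.483, 0.042)
(212, [73, 80, 87], 0.4833, 0.048)
(214, [124, 138, 149], 0.4832, 0.052)
(216, [199, 205, 208], 0.4823, 0.053)
(218, [220, 217, 211], 0.4805, 0.052)
(220, [216, 217, 211], 0.4791, 0.052)
(222, [211, 219, 212], 0.4777, 0.052)
(224, [108, 115, 115], 0.4825, 0.07)
```

View pics/w3.png

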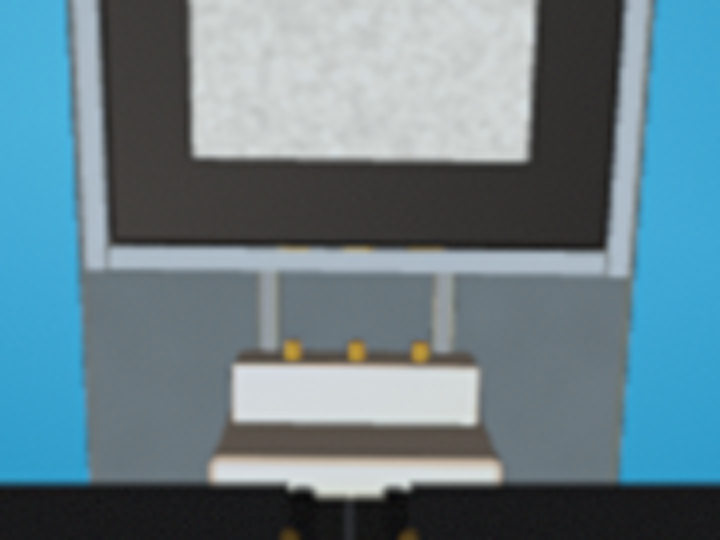

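The carriage back face is still at x = 0.483 (front 0.475), so it hasn't moved yet. The pins are about 20 mm from the battery. I'll keep pushing gently.

Request:
{"fn": "send_rows", "kwargs": {
  "moves": "0 0 0 1 0;0 0 0 1 0;0 0 0 1 0;0 0 0 1 0;0 0 0 1 0;0 0 0 1 0"
}}

```text
time_s: 6.12
position: [0.4801, -0.0102, 0.035]
tcp_rot: [[-0.163, -0.0, 0.987], [-0.987, 0.0, -0.163], [-0.0, -1.0, -0.0]]
force: [0.8, 0.0, -0.3]
opening: 0.01
```

```bash
cat >> h.py <<'E'
def look(name=None):
    s,c=wrist(); K=318
    col=np.array([world(c,r,K) for r in range(120,226)]); im=c["image"][120:226,K].astype(int)
    b=[p[0] for p in col if .036<p[2]<.049]; t=[p[0] for p in col if .0495<p[2]<.055]
    print("tcp",s["position"].round(4),"F",s["force"].round(1),"back face x",np.round(b,4),"top x",np.round([min(t),max(t)],4) if t else None)
    if name: cv2.imwrite(name,cv2.resize(c["image"][100:235,230:410],None,fx=4,fy=4,interpolation=2))
    return s,c
E
python3 -c "
from h import *
look('pics/w4.png')"
```

```text
tcp [ 0.4801 -0.0102  0.035 ] F [ 0.8  0.  -0.3] back face x [0.483  0.4832 0.4831 0.4837 0.4836] top x [0.4827 0.4829]
```

```bash
python3 -c "
from h import *
c=capture('scene'); s=read_state()
K=np.array(c['mtx']);p=np.array(c['rotation']).T@(s['position']-c['origin']);print('tcp px',K[0,2]+K[0,0]*p[0]/-p[2],K[1,2]-K[1,1]*p[1]/-p[2])
a=cv2.resize(c['image'][110:230,220:380],None,fx=4,fy=4,interpolation=2)
b=cv2.resize(cv2.imread('pics/w4.png'),(640,480))
cv2.imwrite('pics/s2.png',a)"
```

```text
tcp px 300.3462700265423 179.2935987626402
```

View pics/s2.png

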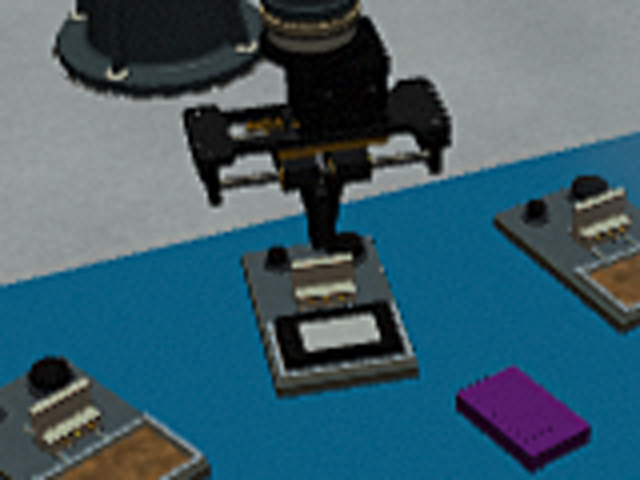

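Run:
```python
from h import *
s,c=wrist(); 
R=np.array(s["tcp_rot"])
for col in (303,310,318,326,333):
  print(col,[(r,*(1000*(R.T@(world(c,r,col)-s["position"]))).round(0).astype(int).tolist()) for r in range(210,262,4)])
c=capture("scene")
pts=np.array([[*(1000*(R.T@(world(c,r,k)-s["position"]))),r,k] for r in range(130,185) for k in range(285,320)])
q=pts[(abs(pts[:,0])<25)&(pts[:,1]<3)&(pts[:,1]>-60)&(abs(pts[:,2])<40)]
for r in range(140,185,2):
  a=q[q[:,3]==r]
  if len(a): print(r,a[:,4].min(),a[:,4].max(),"x",a[:,0].min().round(),a[:,0].max().round(),"y",np.median(a[:,1]).round(),"z med/max",np.median(a[:,2]).round(1),a[:,2].max().round(1))
```

```text
303 [(210, -11, 6, 5), (214, -11, 2, 3), (218, -10, -7, 3), (222, -9, -36, 10), (226, -8, -43, 10), (230, -8, -48, 10), (234, -4, -117, 35), (238, -4, -118, 34), (242, -5, -117, 33), (246, -4, -118, 32), (250, -4, -119, 31), (254, -4, -121, 30), (258, -4, -122, 30)]
310 [(210, -5, 5, 5), (214, -5, 2, 3), (218, -5, -8, 3), (222, -5, -15, 3), (226, -4, -39, 9), (230, -4, -45, 9), (234, -4, -51, 8), (238, -4, -56, 8), (242, -4, -62, 9), (246, -2, -118, 32), (250, -2, -120, 32), (254, -2, -120, 30), (258, -2, -121, 29)]
318 [(210, 1, 5, 5), (214, 1, 2, 3), (218, 1, -7, 3), (222, 1, -15, 3), (226, 0, -38, 8), (230, 0, -46, 9), (234, 0, -52, 9), (238, 0, -56, 8), (242, 0, -60, 8), (246, 0, -118, 32), (250, 0, -120, 31), (254, 0, -122, 31), (258, 0, -121, 29)]
326 [(210, 7, 6, 5), (214, 7, 1, 3), (218, 6, -7, 3), (222, 5, -36, 10), (226, 5, -43, 10), (230, 5, -49, 10), (234, 5, -56, 10), (238, 5, -58, 9), (242, 4, -63, 9), (246, 2, -119, 32), (250, 2, -120, 31), (254, 2, -121, 31), (258, 2, -121, 29)]
333 [(210, 12, 4, 6), (214, 12, 3, 3), (218, 11, -8, 3), (222, 5, -111, 37), (226, 5, -113, 36), (230, 5, -116, 36), (234, 5, -118, 36), (238, 4, -121, 35), (242, 4, -122, 35), (246, 4, -123, 34), (250, 4, -123, 33), (254, 4, -124, 32), (258, 4, -124, 31)]
166 297.0 303.0 x -9.0 8.0 y -55.0 z med/max 7.6 10.7
168 297.0 303.0 x -9.0 8.0 y -49.0 z med/max 8.4 11.6
170 298.0 303.0 x -8.0 8.0 y -42.0 z med/max 10.6 14.7
172 298.0 300.0 x 1.0 8.0 y -35.0 z med/max 9.3 11.0
174 302.0 307.0 x -21.0 -5.0 y -18.0 z med/max 1.2 4.2
176 293.0 308.0 x -25.0 23.0 y -14.0 z med/max 1.6 6.2
178 293.0 308.0 x -24.0 24.0 y -7.0 z med/max 3.6 6.7
180 293.0 306.0 x -16.0 24.0 y -0.0 z med/max 4.7 9.0
182 300.0 302.0 x -3.0 4.0 y 2.0 z med/max 12.2 12.7
```

View pics/w4.png

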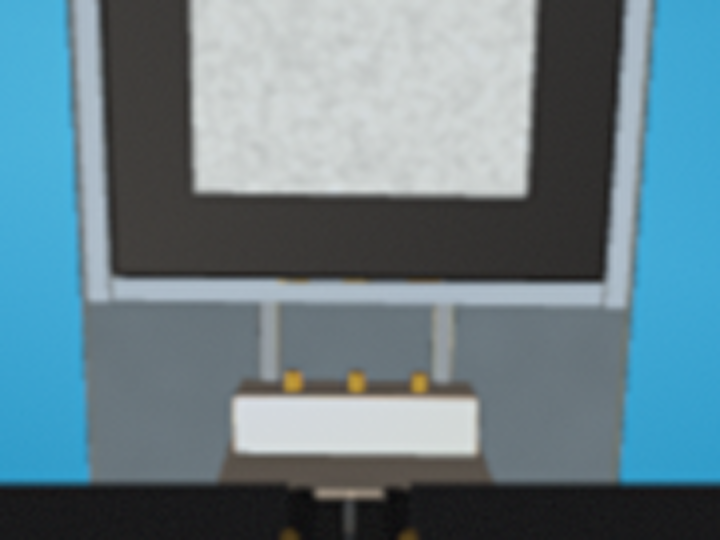

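The fingers show no contact although the nominal TCP has passed the plate face. Both cameras see finger only above tool y ≈ −36 mm. I'll raise the arm and check where the tips really end.

Request:
{"fn": "send_rows", "kwargs": {
  "moves": "0 0 -20 0 0;0 0 -30 0 0;0 0 -30 0 0;0 0 -20 0 0;0 0 0 0 0;0 0 0 0 0"
}}

```text
time_s: 6.82
position: [0.4806, -0.0103, 0.136]
tcp_rot: [[-0.163, 0.003, 0.987], [-0.987, -0.001, -0.163], [0.0, -1.0, 0.003]]
force: [0.2, 0.2, -0.3]
opening: 0.003
```

Run:
```python
from h import *
s=read_state(); c=capture("scene"); R=np.array(s["tcp_rot"]); print(s["position"],s["opening"])
K=np.array(c['mtx']);p=np.array(c['rotation']).T@(s['position']-c['origin']);u,v=K[0,2]+K[0,0]*p[0]/-p[2],K[1,2]-K[1,1]*p[1]/-p[2];print('tcp px',u,v)
for r in range(int(v)-34,int(v)+8,2):
  q=np.array([[k,*(1000*(R.T@(world(c,r,k)-s["position"])))] for k in range(int(u)-25,int(u)+25)])
  q=q[(abs(q[:,1])<60)&(abs(q[:,3])<40)]
  if len(q): print(r,q[0,0],q[-1,0],q[:,1:].min(0).round(),q[:,1:].max(0).round())
x,y=int(u),int(v)
cv2.imwrite('pics/s3.png',cv2.resize(c['image'][y-60:y+40,x-65:x+65],None,fx=5,fy=5,interpolation=2))
```

```text
[ 0.48056877 -0.0102574   0.13599081] 0.0025279515343435924
tcp px 298.9437222449417 152.19413419619508
118 285.0 320.0 [ -60. -132.  -22.] [  32. -108.   36.]
120 286.0 320.0 [ -60. -130.   -3.] [  32. -106.   39.]
122 286.0 311.0 [ -33. -127.   24.] [  36. -116.   40.]
124 278.0 311.0 [ -32. -124.   -4.] [ 60. -93.  39.]
126 288.0 304.0 [ -17. -114.   -8.] [ 32. -84.  40.]
128 293.0 303.0 [-14. -90.   0.] [ 15. -82.  14.]
130 294.0 303.0 [-13. -85.   8.] [ 13. -79.  15.]
132 294.0 303.0 [-14. -76.   5.] [ 13. -72.  14.]
134 295.0 302.0 [-10. -71.   3.] [ 11. -64.  13.]
136 295.0 302.0 [ -9. -63.  -5.] [  8. -55.  13.]
138 295.0 302.0 [ -9. -57. -10.] [  8. -45.  13.]
140 295.0 302.0 [-10. -50.  -8.] [  9. -39.  12.]
142 296.0 302.0 [ -9. -42.   5.] [  8. -39.  13.]
144 297.0 299.0 [  0. -37.   6.] [  5. -33.  14.]
```

View pics/s3.png

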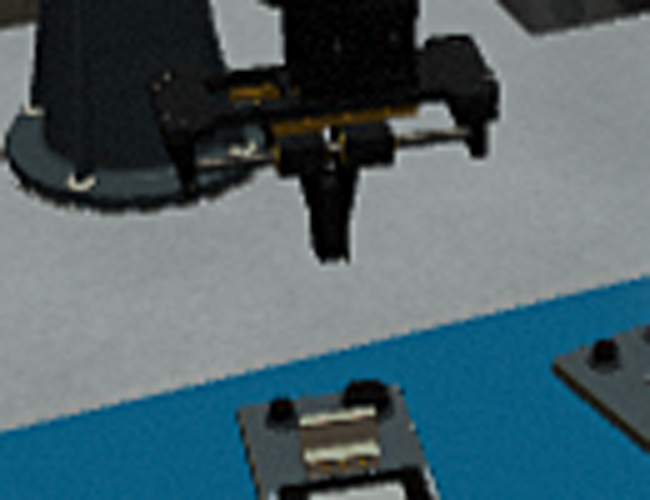

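The visible fingertips end about 35 mm short of the stated TCP, in both the scene and wrist depth. I'll use tip z = TCP z + 0.035, confirmed by force on contact. Backing off, descending, and pushing again.

Request:
{"fn": "send_rows", "kwargs": {
  "moves": "0 0 0 -10 0;0 0 0 -15 0;0 0 0 -9 0;0 0 15 0 0;0 0 25 0 0;0 0 25 0 0;0 0 25 0 0;0 0 20 0 0;0 0 15 0 0;0 0 7 0 0;0 0 2 0 0;0 0 0 0 0;0 0 0 0 0"
}}

```text
time_s: 7.95
position: [0.4465, -0.0046, 0.0014]
tcp_rot: [[-0.163, 0.0, 0.987], [-0.987, -0.0, -0.163], [0.0, -1.0, 0.0]]
force: [0.7, -1.1, 0.3]
opening: 0.002
```

Request:
{"fn": "send_rows", "kwargs": {
  "moves": "0 0 0 3 0;0 0 0 4 0;0 0 0 4 0;0 0 0 3 0;0 0 0 1 0;0 0 0 1 0;0 0 0 1 0;0 0 0 1 0;0 0 0 1 0;0 0 0 1 0;0 0 0 1 0;0 0 0 1 0;0 0 0 1 0;0 0 0 1 0"
}}

```text
time_s: 9.12
position: [0.4695, -0.0084, 0.0009]
tcp_rot: [[-0.163, -0.001, 0.987], [-0.987, 0.0, -0.163], [-0.0, -1.0, -0.001]]
force: [-1.6, 0.3, -0.8]
opening: 0.007
```

```bash
python3 -c "
from h import *
look('pics/w5.png')"
```

```text
tcp [ 0.4695 -0.0084  0.0009] F [-1.6  0.3 -0.8] back face x [0.4878 0.4873 0.4874 0.487  0.4876 0.4872 0.4873] top x [0.4833 0.4876]
```

Contact confirmed: the carriage has moved about 4 mm with −1.6 N. About 16 mm remain.

Request:
{"fn": "send_rows", "kwargs": {
  "moves": "0 0 0 1 0;0 0 0 1 0;0 0 0 1 0;0 0 0 1 0;0 0 0 1 0;0 0 0 1 0;0 0 0 1 0;0 0 0 1 0;0 0 0 1 0;0 0 0 1 0;0 0 0 1 0;0 0 0 1 0;0 0 0 0 0"
}}

```text
time_s: 10.25
position: [0.4824, -0.0106, 0.0011]
tcp_rot: [[-0.163, 0.001, 0.987], [-0.987, -0.0, -0.163], [0.0, -1.0, 0.001]]
force: [-2.1, 0.0, -0.6]
opening: 0.003
```

```bash
python3 -c "
from h import *
look()"
```

```text
tcp [ 0.4824 -0.0106  0.0011] F [-2.1  0.  -0.6] back face x [0.5002 0.5002 0.4998 0.5003 0.4999 0.5004 0.5   ] top x [0.4959 0.5   ]
```

Request:
{"fn": "send_rows", "kwargs": {
  "moves": "0 0 0 0.7 0;0 0 0 0.7 0;0 0 0 0.6 0;0 0 0 0 0"
}}

```text
time_s: 10.63
position: [0.4842, -0.0109, 0.0011]
tcp_rot: [[-0.163, 0.0, 0.987], [-0.987, -0.0, -0.163], [0.0, -1.0, 0.0]]
force: [-1.5, 0.8, -0.9]
opening: 0.006
```

Request:
{"fn": "send_rows", "kwargs": {
  "moves": "0 0 0 0.5 0;0 0 0 0.5 0;0 0 0 0 0"
}}

```text
time_s: 10.88
position: [0.4842, -0.0108, 0.0011]
tcp_rot: [[-0.163, -0.001, 0.987], [-0.987, 0.0, -0.163], [-0.0, -1.0, -0.001]]
force: [-2.5, 0.5, 1.2]
opening: 0.005
```

Request:
{"fn": "send_rows", "kwargs": {
  "moves": "0 0 0 0.5 0;0 0 0 0.3 0;0 0 0 0 0"
}}

```text
time_s: 11.13
position: [0.4843, -0.0108, 0.001]
tcp_rot: [[-0.162, -0.003, 0.987], [-0.987, 0.001, -0.162], [-0.0, -1.0, -0.003]]
force: [-5.1, -0.2, 3.2]
opening: 0.007
```

Request:
{"fn": "send_rows", "kwargs": {
  "moves": "0 0 0 0.4 0;0 0 0 0.4 0;0 0 0 0 0"
}}

```text
time_s: 11.38
position: [0.4843, -0.0108, 0.001]
tcp_rot: [[-0.162, -0.004, 0.987], [-0.987, 0.001, -0.162], [-0.0, -1.0, -0.004]]
force: [-5.7, -1.1, 3.4]
opening: 0.005
```

Request:
{"fn": "send_rows", "kwargs": {
  "moves": "0 0 0 0.6 0;0 0 0 0.6 0;0 0 0 0 0"
}}

```text
time_s: 11.63
position: [0.4843, -0.0107, 0.0009]
tcp_rot: [[-0.162, -0.007, 0.987], [-0.987, 0.001, -0.162], [-0.0, -1.0, -0.007]]
force: [-7.6, -0.9, 5.1]
opening: 0.004
```

```bash
python3 -c "
from h import *
look('pics/w6.png')"
```

```text
tcp [ 0.4843 -0.0107  0.0009] F [-7.6 -0.9  5.1] back face x [0.5024 0.5025 0.5017 0.5025 0.5024 0.5023 0.5021] top x [0.4984 0.5022]
```

View pics/w6.png

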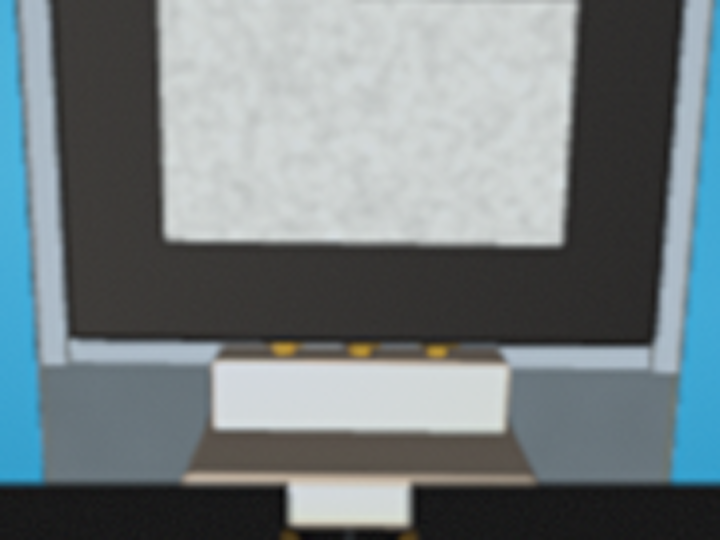

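The plate stalled at the end stop (7.6 N, pose unchanged), and the three pins (view row ~348) meet the battery edge. Backing off and moving above START.

Request:
{"fn": "send_rows", "kwargs": {
  "moves": "0 0 0 -3 0;0 0 0 -7 0;0 0 0 -10 0;0 0 0 -5 0;0 0 -12 0 0;0 0 -16 0 0;0 0 -12 0 0;0 -9 0 -12 0;0 -10 0 -14 0;0 -9 0 -11 0;0 0 0 0 0;0 0 0 0 0"
}}

```text
time_s: 12.68
position: [0.4307, 0.0268, 0.041]
tcp_rot: [[-0.161, 0.0, 0.987], [-0.987, -0.0, -0.161], [0.0, -1.0, 0.0]]
force: [0.3, -0.0, -0.1]
opening: 0.003
```

Run:
```python
from h import *
s,c=look(); R=np.array(s["tcp_rot"]); print(1000*R.T@(np.array([.4308,.0263,.028])-s["position"]))
c=capture("top")
r=[k for k in mark_of(c,"start_1_top")+mark_of(c,"contact_1_face")]
print([(np.round(m["pixel"]),round(m["p"],2),world(c,*m["pixel"]).round(3)) for m in r])
```

```text
tcp [0.4307 0.0268 0.041 ] F [ 0.3 -0.  -0.1] back face x [] top x None
[ 0.45113876 13.0480753   0.14155012]
[(array([250., 318.]), 0.31, array([ 0.494, -0.009,  0.03 ])), (array([250., 320.]), 0.67, array([ 0.494, -0.015,  0.039]))]
```

Request:
{"fn": "send_rows", "kwargs": {
  "moves": "0 0 10 0 0;0 0 15 0 0;0 0 10 0 0;0 0 5 0 0;0 0 2 0 0;0 0 1 0 0;0 0 1 0 0;0 0 0 0 0"
}}

```text
time_s: 13.55
position: [0.4314, 0.0262, -0.0027]
tcp_rot: [[-0.163, 0.001, 0.987], [-0.987, -0.0, -0.163], [0.0, -1.0, 0.001]]
force: [-0.6, -0.2, 1.2]
opening: 0.009
```

Request:
{"fn": "send_rows", "kwargs": {
  "moves": "0 0 1 0 0;0 0 1 0 0;0 0 1 0 0;0 0 1 0 0;0 0 0 0 0"
}}

```text
time_s: 13.97
position: [0.4313, 0.0263, -0.0069]
tcp_rot: [[-0.163, 0.001, 0.987], [-0.987, -0.0, -0.163], [0.0, -1.0, 0.001]]
force: [1.0, 0.5, 1.9]
opening: 0.01
```

Request:
{"fn": "send_rows", "kwargs": {
  "moves": "0 0 1 0 0;0 0 1 0 0;0 0 1 0 0;0 0 0 0 0"
}}

```text
time_s: 14.3
position: [0.4313, 0.0263, -0.01]
tcp_rot: [[-0.163, 0.001, 0.987], [-0.987, -0.0, -0.163], [-0.0, -1.0, 0.001]]
force: [0.4, 0.4, 3.2]
opening: 0.002
```

Request:
{"fn": "send_rows", "kwargs": {
  "moves": "0 0 1 0 0;0 0 1 0 0;0 0 0 0 0"
}}

```text
time_s: 14.55
position: [0.4313, 0.0263, -0.012]
tcp_rot: [[-0.163, 0.001, 0.987], [-0.987, -0.0, -0.163], [-0.0, -1.0, 0.001]]
force: [1.5, 0.3, 4.3]
opening: 0.008
```

Request:
{"fn": "send_rows", "kwargs": {
  "moves": "0 0 0.7 0 0;0 0 0.7 0 0;0 0 0 0 0"
}}

```text
time_s: 14.8
position: [0.4314, 0.0263, -0.0125]
tcp_rot: [[-0.163, 0.001, 0.987], [-0.987, -0.0, -0.163], [0.0, -1.0, 0.001]]
force: [0.2, 0.1, 15.4]
opening: 0.005
```

Request:
{"fn": "send_rows", "kwargs": {
  "moves": "0 0 0.5 0 0;0 0 0.5 0 0;0 0 0 0 0"
}}

```text
time_s: 15.05
position: [0.4314, 0.0263, -0.0127]
tcp_rot: [[-0.163, 0.002, 0.987], [-0.987, -0.0, -0.163], [0.0, -1.0, 0.002]]
force: [-1.8, 0.7, 22.4]
opening: 0.001
```

Bottom stop reached: force rises steeply at z = −0.0125, 7 mm below first contact. Releasing and clearing.

Request:
{"fn": "send_rows", "kwargs": {
  "moves": "0 0 -2 0 0;0 0 -3 0 0;0 0 -6 0 0;0 0 -12 0 0;0 0 -25 0 0;0 0 -30 0 0;0 0 -30 0 0;0 0 -30 0 0;0 0 -25 0 0;0 0 0 0 0;0 0 0 0 0"
}}

```text
time_s: 15.97
position: [0.4313, 0.0262, 0.1497]
tcp_rot: [[-0.162, 0.002, 0.987], [-0.987, -0.001, -0.162], [0.0, -1.0, 0.002]]
force: [0.7, -0.1, 0.5]
opening: -0.001
```

Run:
```python
from h import *
s,c=wrist(); print(s["position"],s["force"])
pts=np.array([world(c,r,k) for r in range(100,225) for k in range(260,400)])
d=(pts-[.4904,-.0118,0])@np.array([[.9866,.163,0],[-.163,.9866,0],[0,0,1]])*1000
for n,y0 in(("START",28),("STOP",-28)):
    q=d[(np.hypot(d[:,0]+65,d[:,1]-y0)<6)]; print(n,len(q),np.median(q[:,2]) if len(q) else None)
q=d[(abs(d[:,1])<20)&(d[:,2]>48)&(d[:,2]<56)]; print("plate top dock x",np.percentile(q[:,0],[3,97]))
cv2.imwrite("pics/w7.png",cv2.resize(c["image"][60:235,220:440],None,fx=3,fy=3,interpolation=2))
```

```text
[0.43134982 0.02624791 0.14965066] [ 0.74853563 -0.06066616  0.48073439]
START 81 28.24598250440208
STOP 82 28.307766990967597
plate top dock x [ 4.25686962 11.13195567]
```

View pics/w7.png

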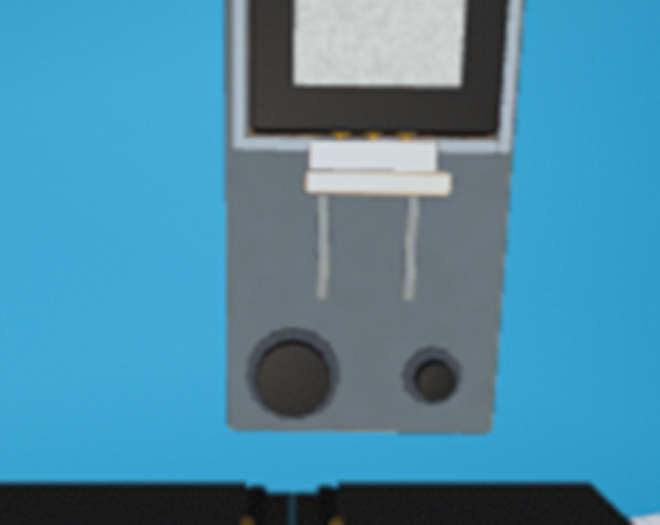

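The plate front is at dock x ≈ +4–5, which is home. The pins are at the battery, both buttons are up at 28 mm, and the robot is clear.

```bash
python3 -c "
from rig import *
print(hand_in())"
```

```text
the job is handed in; nothing more can be done
None
```

The job is done and handed in at about 16 s of the 40 s allowed. On the middle dock, which holds the battery, I pushed the carriage home and then pressed START to its stop and let it come up.

- **Carriage:** it stalled at its end stop under about 8 N, with the pins at the battery. The last picture puts the plate's front face at dock x of about +4 to +5 mm, where +5 is home.
- **START button:** I pressed it about 7 mm, to where the force rose steeply, peaking at 22 N. Afterwards START and STOP both measured 28 mm high, so both are up.
- **Rest of the bench:** the robot was clear of everything at hand-in. I did not take a final picture of the other docks and loose objects, but the arm did nothing near them beyond passing over on the way in.

**Fingertip disagreement:** the fingertips end about 35 mm short of the stated TCP. My first push passed over the plate without touching it. I found this from the depth images, corrected for it, and the contact forces on the plate and the button then agreed.

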